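# Emergency lid release on a bench centrifuge

### The job

The bench centrifuge has lost power with its lid latched: take the release pin from the wooden tool stand, push it down through the emergency release hole beside the lid handle and gently press the spring latch inside, never ramming it against its stop, until the lid springs up. Stand the pin upright in its hole in the tool stand again, then swing the lid all the way up by its handle so that it stays open. Leave the rotor key and the other things on the bench as they are.

Things in the scene. Friction and masses are not known exactly. Their poses are not given: they have to be found in the camera images.
- centrifuge: White bench centrifuge, 240 deep (x), 220 wide (y), 120 high to its flat deck; fixed. Origin at the centre of its underside, x to its rear (hinge side), y to its left, z up; yaw up to 0.3 either way. Control face at the front (-x). A grey lid 142 x 190 x 14 lies on the deck, a dark bow handle at the lid's front edge; the release hole is in the deck at the handle's +y side.
- port (a point): Centre of the mouth of the emergency release hole, a grey bush of 29 diameter that stands 3 proud of the deck, 123 above the table; axes as the centrifuge's. Countersunk at 45 degrees from 20 diameter at the mouth to a straight bore of 11 diameter, which begins 5 down and ends 12 down. Below it lies the push pad of the spring latch (see bore_end).
- bore_end (a point): Point on the hole's axis 12 below its mouth, where the bore ends. The latch's flat push pad lies 13 to 31 below the mouth, differently each time, unseen. Pushed down, it yields: about 4 N at first, 7 to 12 N further down. The hook frees the lid after about 5 of travel; a hard stop comes at 8 of travel. More than 22 N of pin on latch or housing is ramming and does damage.
- lid (a joint): Angle of the lid about its rear hinge, rad: 0 shut, 1.15 open against its stop. Latched, it stays below 0.02. Let go, a spring kicker lifts it to about 0.2, where it rests; from there it is swung up by hand. The hinge is stiff (about 0.35 N m) and holds the lid where it is left.
- lid_hinge (a point): Point on the lid's hinge axis, in the middle of its width, 128 above the table. The hinge axis runs along the centrifuge's y.
- lid_handle (a point): Middle of the straight front bar of the lid's bow handle: round, 10 diameter, 90 long, along the centrifuge's y, 182 from the hinge axis (towards -x when shut) and level with it when shut. Open gap of 35 between bar and lid edge. Shut, the bar lies 2.5 over the deck; sprung up, about 37. It moves and turns with the lid.
- pin_grip (a point): Centre of the release pin's black round grip, 17 diameter, 55 long (along the pin's axis, z up). Below the grip the pin is a straight steel dowel, 8 diameter, 90 long; 145 long in all, about 60 g. It stands upright in one of the stand's two holes, either one. The grip's centre is 117.5 above the tip.
- pin_tip (a point): Lower end of the release pin's steel dowel, on its axis; its edge is chamfered by 1 to 2.
- stand: Wooden tool stand, 150 (x) x 56 (y) x 60 high, fixed to the bench. Origin at the centre of its underside; yaw varies by up to 0.4 either way. Two round holes of 12 diameter, 50 deep, stand on its long axis (x), 45 either side of the centre; one holds the release pin and the other the rotor key.
- stand_hole0 (a point): Centre of the mouth of the stand hole on the stand's -x side, 60 above the table; hole 50 deep.
- stand_hole1 (a point): Centre of the mouth of the stand hole on the stand's +x side, 60 above the table; hole 50 deep.
- rotor_key: Rotor key, bystander: steel rod of 8 diameter with a dark T bar of 12 diameter and 70 length across its top, 136 tall, standing in the other hole of the stand. Origin at its lower end, the T bar along its y.
- tin: Bystander: aluminium sample tin, 62 diameter, 50 high, origin at the centre of its underside.
- case: Bystander: small black instrument case lying flat, 150 x 110 x 60 with a handle on one long side, origin at the centre of its underside.
- weight: Bystander: brass test weight with a knob, 42 diameter, 55 high, origin at the centre of its underside.
Things that resemble listed ones, but are neither listed nor needed, are in the scene too. Of the things like the part that bears pin_grip, leave any that is blue or purple; of the rest the smaller one is meant.

How it is judged:
By the outcome, as a careful person would: the job done as asked, in the order asked, and still so for the second after the job is handed in, with the robot touching nothing.
It also fails if it takes over 72 s, if anything falls off the work surface, if the arm or the gripper's body presses on something with over 40 N, if the wrist force passes 120 N, or if a joint passes its speed limit or range.

### The arm

A 7-joint arm with a two-finger parallel gripper is mounted at the origin on the work surface. World frame = base frame: x ahead of the robot, y to its left, z up, the work surface at z = 0. Lengths are in m, angles in degrees, forces in N, time in s.
With the tool pointing down it reaches from about 0.425 to 0.95 m from the base axis. Payload 16.7 kg.
Tool frame: the origin (TCP) lies at the very end of the fingers, on their centre line; the grasp point (between the pads) lies 19 mm behind it; x points along the fingers, z is the direction in which the jaws open and shut, and the axes are right-handed (so a half turn about x gives the same grasp; the last joint's range is limited). The gripper opens to 94 mm and grips with 3 to 60 N. Pads are 16 mm wide; open, the fingers measure 119 mm over their backs; the gripper's body (75 mm by 177 mm) begins 78 mm behind the grasp point.
Start: joints at [65.69, 24.414, 4.234, 92.017, -1.954, 63.644, -3.845], TCP at [0.183, -0.65, 0.205] pointing down, gripper open.
Joint ranges: [-163.25, 163.25], [-28.42, 122.38], [-70.27, 78.77], [12.13, 141.07], [-58.53, 238.53], [9.26, 117.41], [-156.51, 156.51]. Speed limits (degrees/s): [108.29, 108.29, 136.94, 136.94, 172.46, 172.46, 172.46].

### API

Orientations are given as [roll, pitch, yaw] about the fixed x, y, z axes, in that order (R = Rz(yaw) Ry(pitch) Rx(roll)).
In Python, from workcell import ctrl, read_camera gives the robot as it stands. The module is installed in compiled form; this text tells all that it offers.
- The arm moves only by the shell command python3 -m crank 'ROWS' [FORCE]. ROWS is JSON, a list of rows, each a list of 3 entries, a list of its own where there are three numbers: the turn, a rotation vector about the tool's x, y, z in degrees, then the shift along the tool's x, y, z in mm, then the opening, from -1 (shut) to 1 (fully open). A call has 1 to 10 rows; each row is the pose to reach, as a shift and turn from the pose commanded when the call began, along the tool's axes at that moment; what a row does not reach only later rows make up. A row lasts 1/8 s, in which the tool goes at most 62.5 mm and 10.7 degrees, less where a joint would pass 70% of its speed; a pose out of reach is approached as far as the arm can. A call with a gripper value outside its range is refused whole. The fingers move at their own pace and stop on an object; FORCE is the grip in N (left out, the last holds). Time passes only in rows, so rows that repeat a pose let the fingers close. It gives the time, the measured TCP pose, the force and the opening at its end, in the units of the state.
- ctrl.get_state(): the state, without advancing time (a new reading comes with each control period).
- read_camera(name): name is "scene" or "top"; returns a dict with "image" (420x560x3 uint8, blue, green, red), "fx", "fy", "cx", "cy" (pixels), "k1" (the pictures are not rectified: a ray, as slopes to the right and down, at radius r is drawn at 1 + k1 r^2 times it, then the intrinsics apply), "T" (4x4, takes a point from camera to world coordinates). Camera axes: x right, y up, looking along -z (the intrinsics and any distortion apply to the point x, -y, -z); pixel columns grow to the right and rows downward; lengths in m; the calibration is good to about 2 mm. A picture is of the moment at which its call begins. There is no depth.
- ctrl.hand_in(): hands the job in, once; it reports no verdict.
The state is a dict: "t": time; "q": joint angles; "joint_vel": joint speeds; "joint_efforts": joint torques, N m; "eef_pos": TCP position; "eef_rot": TCP orientation; "force": force on the tool from outside, world axes, zero at the start; "moment": the same for the moment, N m; "opening": finger opening in m.
Only numpy, scipy, OpenCV 4.12 (cv2) and the standard library are available. Lean on these libraries where they do the work, as an engineer would, in place of code of your own. Each camera call takes 0.05 s, during which the arm holds its last target. There are 200 camera calls.

## Working session

There is one attempt and no reset: what is moved stays moved. The work goes in short steps, Python scripts to look and compute and a shell command to move; the robot and the scene stay as the last step left them, time stands still between calls to the robot, and variables do not carry over. Pictures are saved under pics/ and viewed, about 8 in all and at most 12, crops included, and the job is handed in when it is done.

```bash
mkdir -p pics; ls; python3 - <<'E'
from workcell import ctrl, read_camera
import cv2, numpy as np
s=ctrl.get_state(); print({k:np.round(v,4).tolist() for k,v in s.items()})
for n in("scene","top"):
    c=read_camera(n); cv2.imwrite(f"pics/{n}0.png",c["image"]); print(n,c["fx"],c["fy"],c["cx"],c["cy"],c["k1"]); print(np.round(c["T"],4).tolist())
E
```

```text
pics
{'t': 0.0, 'q': [65.6882, 24.4478, 4.2316, 92.0515, -1.9542, 63.6442, -3.8434], 'joint_vel': [-0.0719, -0.0223, -0.0166, -0.012, 0.1249, -0.0339, -0.1031], 'joint_efforts': [0.001, -93.5813, 3.6673, -45.4203, -0.0488, 0.02, 0.0001], 'eef_pos': [0.183, -0.6493, 0.2048], 'eef_rot': [-176.0954, 89.9286, 109.6496], 'force': [0.9282, -0.9567, -0.6025], 'moment': [0.0185, -0.0029, -0.0268], 'opening': 0.094}
scene 389.1404499226513 389.1404499226513 280.6660962164229 208.81763360257526 -0.0038301343053617674
[[-0.811, -0.4163, 0.4111, 0.8654], [0.585, -0.5713, 0.5757, 0.5548], [-0.0048, 0.7074, 0.7068, 0.7283], [0.0, 0.0, 0.0, 1.0]]
top 435.6656569174771 435.6656569174771 273.9660232321214 210.82225516219165 -0.01951867196811739
[[-0.1049, 0.9741, -0.2001, 0.2811], [-0.9945, -0.1039, 0.0156, 0.0668], [-0.0056, 0.2006, 0.9797, 1.31], [0.0, 0.0, 0.0, 1.0]]
```

View pics/scene0.png

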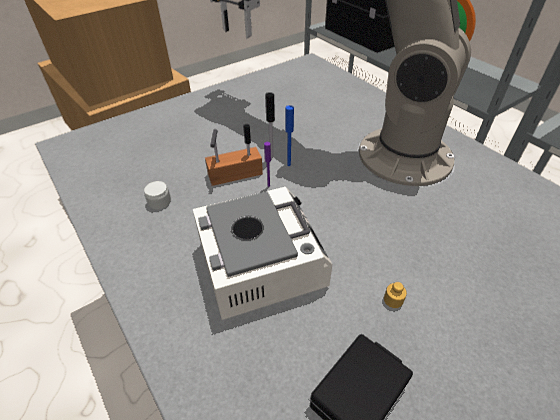

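View pics/top0.png

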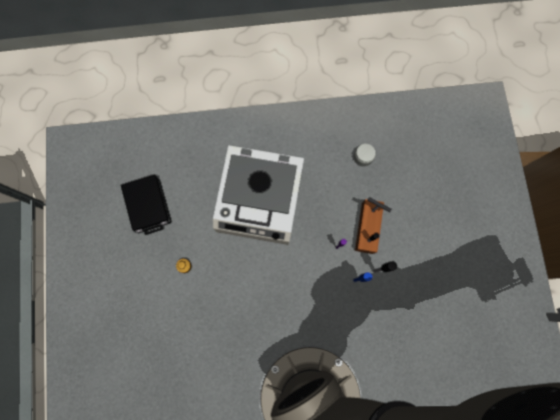

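The scene picture shows the stand at (235,165), with the T key at (213,140) and a black-gripped pin at (247,133). The lookalikes are a larger black one at (270,108), a blue one at (290,118) and a purple one at (268,150). By the description I want the small black pin in the stand. In the top view the centrifuge is at (258,195), its port at (226,212) and its handle at (254,215). Next is a close crop to check that choice.

```bash
cat > h.py <<'E'
import numpy as np, cv2
from workcell import ctrl, read_camera
def ray(c,u,v):
    K=np.array([[c["fx"],0,c["cx"]],[0,c["fy"],c["cy"]],[0,0,1]])
    x,y=cv2.undistortPoints(np.array([[[u,v]]],float),K,np.array([c["k1"],0,0,0.]))[0,0]
    T=np.array(c["T"]); return T[:3,3],T[:3,:3]@np.array([x,-y,-1])
def plane(c,u,v,z):
    o,d=ray(c,u,v); return o+d*(z-o[2])/d[2]
def proj(c,p):
    T=np.array(c["T"]); q=T[:3,:3].T@(np.asarray(p)-T[:3,3]); a=np.array([q[0],-q[1]])/-q[2]
    a=a*(1+c["k1"]*a@a); return np.array([c["fx"]*a[0]+c["cx"],c["fy"]*a[1]+c["cy"]])
def tri(c1,p1,c2,p2):
    o1,d1=ray(c1,*p1);o2,d2=ray(c2,*p2)
    s=np.linalg.lstsq(np.c_[d1,-d2],o2-o1,rcond=None)[0]
    a,b=o1+s[0]*d1,o2+s[1]*d2; return (a+b)/2,np.linalg.norm(a-b)
E
python3 - <<'E'
import cv2,numpy as np
s=cv2.imread("pics/scene0.png");t=cv2.imread("pics/top0.png")
r=lambda i,x,y,w,h,k:cv2.resize(i[y:y+h,x:x+w],None,fx=k,fy=k,interpolation=cv2.INTER_CUBIC)
a=np.hstack([r(s,195,85,110,110,3.6364),r(t,325,190,80,110,3.6364*1)])
b=np.hstack([r(s,185,185,150,75,2.6),r(t,205,140,110,110,2.6)[:195]])
o=np.zeros((600,800,3),np.uint8)
o[:400,:a.shape[1]]=a
o[400:595,:b.shape[1]]=b
cv2.imwrite("pics/crop1.png",o)
E
```

```text
(no output)
```

View pics/crop1.png

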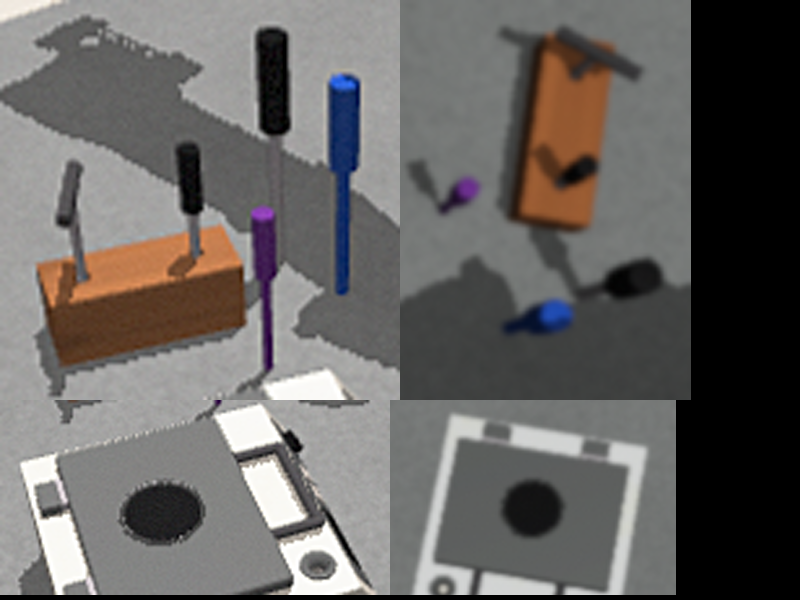

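```bash
python3 - <<'E'
from h import *
S=read_camera("scene");T=read_camera("top")
def blob(im,m,roi):
    x,y,w,h=roi; z=np.zeros(m.shape,np.uint8); z[y:y+h,x:x+w]=m[y:y+h,x:x+w]
    n,l,st,ce=cv2.connectedComponentsWithStats(z); i=1+np.argmax(st[1:,4]); return (l==i).astype(np.uint8),ce[i],st[i]
dark=lambda c:(c["image"].max(2)<45).astype(np.uint8)
m,c1,s1=blob(S,dark(S),(238,118,18,30)); m2,c2,s2=blob(T,dark(T),(364,228,20,18))
print("grip",c1,s1,c2,s2); p,e=tri(S,c1,T,c2); print("grip tri",p,e,"planes",plane(S,*c1,.1275),plane(T,*c2,.1275))
# stand
def hue(c):
    h=cv2.cvtColor(c["image"],cv2.COLOR_BGR2HSV); return ((h[...,0]>4)&(h[...,0]<20)&(h[...,1]>110)).astype(np.uint8)
h=cv2.cvtColor(T["image"],cv2.COLOR_BGR2HSV)
m,_,st=blob(T,hue(T)&(h[...,2]>110),(345,190,50,75)); m=cv2.morphologyEx(m,cv2.MORPH_CLOSE,np.ones((7,7)))
pts=cv2.findContours(m,0,2)[0][0]; r=cv2.minAreaRect(pts); b=cv2.boxPoints(r); B=np.array([plane(T,*q,.06) for q in b]); print("stand",st,"corners",B.round(4).tolist(),B.mean(0))
d=[np.linalg.norm(B[i]-B[(i+1)%4]) for i in range(4)]; print(d)
# centrifuge deck from top
m,_,st=blob(T,(T["image"].min(2)>150).astype(np.uint8),(200,135,115,115)); pts=np.vstack(cv2.findContours(m,0,2)[0]); r=cv2.minAreaRect(pts);B=np.array([plane(T,*q,.12) for q in cv2.boxPoints(r)]);print("cf",st,B.round(4).tolist(),B.mean(0),[np.linalg.norm(B[i]-B[(i+1)%4]) for i in range(4)])
# port
for n,c,q in(("S",S,(306.9,248.5)),("T",T,(225,211.9))):
    x,y=int(q[0])-8,int(q[1])-8
    g=c["image"].max(2); m,_,st=blob(c,(g<150).astype(np.uint8),(x,y,18,18)); k=max(cv2.findContours(m,0,2)[0],key=len); e=cv2.fitEllipse(k); print(n,st,e,plane(c,*e[0],.123))
    print(g[y+1:y+17,x+1:x+17])
E
```

```text
grip [246.80555556 133.83333333] [244 125   7  19 108] [373.31578947 236.84210526] [369 234  10   7  38]
grip tri [ 0.42290667 -0.21552035  0.13064443] 0.004589405447724733 planes [ 0.42191753 -0.22168873  0.1275    ] [ 0.42148513 -0.21473373  0.1275    ]
stand [361 204  22  32 455] corners [[0.4426, -0.1939, 0.06], [0.5293, -0.2192, 0.06], [0.5156, -0.2724, 0.06], [0.4292, -0.2464, 0.06]] [ 0.47917011 -0.23299225  0.06      ]
[np.float64(0.09030652390866385), np.float64(0.054933918861926445), np.float64(0.09023466613265788), np.float64(0.05417445626439889)]
cf [ 213  145   91   95 1629] [[0.499, 0.2258, 0.12], [0.7342, 0.1676, 0.12], [0.67, -0.0533, 0.12], [0.4389, 0.0129, 0.12]] [0.58553857 0.08825563 0.12      ] [np.float64(0.24233109479527382), np.float64(0.2300705421239907), np.float64(0.2403106708835878), np.float64(0.22121467777356824)]
S [300 243  14  11 118] ((306.9430847167969, 248.5810089111328), (10.387642860412598, 13.234319686889648), 98.77131652832031) [0.5366026  0.18368256 0.123     ]
[[251 250 251 251 252 254 255 255 255 255 254 252 250 250 252 255]
 [249 250 252 25
[... 1521 characters left out ...]
  94 119 155 190 207 211 212]
 [208 193 160 119  92  83  92  97  92  86  94 127 176 204 211 211]
 [206 185 141  99  81  94 135 157 140 103  87 113 169 203 211 211]
 [205 180 131  91  79 107 161 189 168 119  86 109 168 203 211 211]
 [206 182 133  92  78 103 156 181 158 109  88 115 170 204 211 210]
 [208 194 153 105  81  85 116 133 116  91  99 137 182 206 211 207]
 [210 203 176 131  98  84  86  91  91  98 123 164 197 209 211 205]
 [211 209 197 170 139 116 109 111 119 138 165 192 207 211 211 203]
 [211 210 208 198 185 167 155 158 170 184 197 207 210 211 211 201]
 [207 208 209 208 205 198 194 194 200 206 209 210 211 211 211 200]
 [192 196 200 203 204 205 204 207 208 210 211 211 211 211 211 202]]
```

```bash
python3 - <<'E'
from h import *
S=read_camera("scene");T=read_camera("top")
cs=lambda x,y:(195+x/3.636,85+y/3.636); ct=lambda x,y:(325+(x-400)/3.636,190+y/3.636)
print("pin mouth S",plane(S,*cs(197,257),.06),"T",plane(T,*ct(563,186),.06))
print("key mouth S",plane(S,*cs(82,279),.06))
print("stand top corners S",[plane(S,*cs(*q),.06).round(4).tolist() for q in((38,264),(228,228),(244,266),(55,305))])
print("stand top corners T",[plane(T,*ct(*q),.06).round(4).tolist() for q in((545,35),(612,42),(590,228),(519,217))])
for n,a,b in(("big",cs(272,35),ct(645,272)),("blue",cs(344,80),ct(558,314)),("purple",cs(263,213),ct(468,187)),("grip top",cs(188,148),ct(590,162))): print(n,tri(S,a,T,b))
for n,a,b in(("big",cs(277,270),ct(585,292)),("blue",cs(342,293),ct(507,326)),("purple",cs(268,370),ct(444,209))): print(n,"base",plane(S,*a,0),plane(T,*b,0))
# lid handle and lid corners in scene crop(2.6, origin 185,185 y-400)
cq=lambda x,y:(185+x/2.6,185+(y-400)/2.6)
for n,q in (("handle -y end",(288,449)),("handle +y end",(320,524)),("lid front +y corner",(294,586)),("lid front -y",(220,424)),("lid rear -y",(57,457))): print(n,plane(S,*cq(*q),.128))
s=ctrl.get_state();from scipy.spatial.transform import Rotation as R
print(R.from_euler("xyz",s["eef_rot"],degrees=True).as_matrix().round(3).tolist())
E
```

```text
pin mouth S [ 0.42445007 -0.213526    0.06      ] T [ 0.41813901 -0.21890719  0.06      ]
key mouth S [ 0.50997716 -0.24205932  0.06      ]
stand top corners S [[0.5282, -0.2785, 0.06], [0.3843, -0.2309, 0.06], [0.4014, -0.1826, 0.06], [0.5416, -0.2265, 0.06]]
stand top corners T [[0.5415, -0.2227, 0.06], [0.53, -0.2758, 0.06], [0.3828, -0.2352, 0.06], [0.3974, -0.1806, 0.06]]
big (array([ 0.33643977, -0.2318767 ,  0.21151576]), np.float64(0.0002901672219378239))
blue (array([ 0.31511354, -0.17150371,  0.19558227]), np.float64(0.0009366895668096996))
purple (array([ 0.41600445, -0.12981616,  0.14565953]), np.float64(0.0013917994435644762))
grip top (array([ 0.42261174, -0.21908771,  0.15499852]), np.float64(0.001529219782122578))
big base [ 0.34049231 -0.22802306  0.        ] [ 0.3360418  -0.23763353  0.        ]
blue base [ 0.31493924 -0.17149972  0.        ] [ 0.31548901 -0.17001958  0.        ]
purple base [ 0.4176271  -0.12928696  0.        ] [ 0.41618975 -0.13157448  0.        ]
handle -y end [0.48013136 0.07285767 0.128     ]
handle +y end [0.51129031 0.15529614 0.128     ]
lid front +y corner [0.56563001 0.19215828 0.128     ]
lid front -y [0.50907958 0.0130821  0.128     ]
lid rear -y [ 0.64367172 -0.03435848  0.128     ]
[[-0.0, 0.962, 0.271], [0.0, 0.271, -0.962], [-1.0, -0.0, -0.0]]
```

The two cameras agree to within 3 mm on the hole with the pin, near (0.421, -0.216), and the grip top triangulates to z 0.155 as expected. The tool's jaws already open roughly along y, which keeps the gripper body clear of the big black pin. I'll approach with the fingers above everything.

```bash
python3 -m crank '[[[0,0,0],[-30,20,-20],0.06],[[0,0,0],[-30,60,-60],0.06],[[0,0,0],[-30,100,-101],0.06],[[0,0,0],[-30,140,-141],0.06],[[0,0,0],[-30,180,-182],0.06],[[0,0,0],[-30,220,-222],0.06],[[0,0,0],[-30,260,-263],0.06],[[0,0,0],[-30,300,-303],0.06],[[0,0,0],[-30,330,-334],0.06],[[0,0,0],[-30,347,-350],0.06]]' 30; python3 -m crank '[[[0,0,0],[0,0,0],0.06],[[0,0,0],[0,0,0],0.06]]'; python3 - <<'E'
from h import *
s=ctrl.get_state(); print(s["eef_pos"],s["eef_rot"],s["force"])
S=read_camera("scene");T=read_camera("top")
r=lambda i,x,y,w,h,k:cv2.resize(i[y:y+h,x:x+w],None,fx=k,fy=k,interpolation=cv2.INTER_CUBIC)
cv2.imwrite("pics/c2.png",np.hstack([r(S["image"],190,40,130,150,3),r(T["image"],330,190,100,100,4.5)]))
E
```

```text
t: 1.55
eef_pos: [0.4231, -0.2165, 0.2357]
eef_rot: [70.6, 90.0, -3.6]
force: [0.8, -0.5, -0.1]
opening: 0.0498
t: 1.8
eef_pos: [0.4217, -0.2194, 0.2355]
eef_rot: [-55.2, 90.0, -129.4]
force: [-0.6, -0.6, -0.2]
opening: 0.0498
[ 0.42171949 -0.2194105   0.23548972] [ -55.15058728   89.98756158 -129.44710871] [-0.56923039 -0.62714784 -0.16727685]
```

View pics/c2.png

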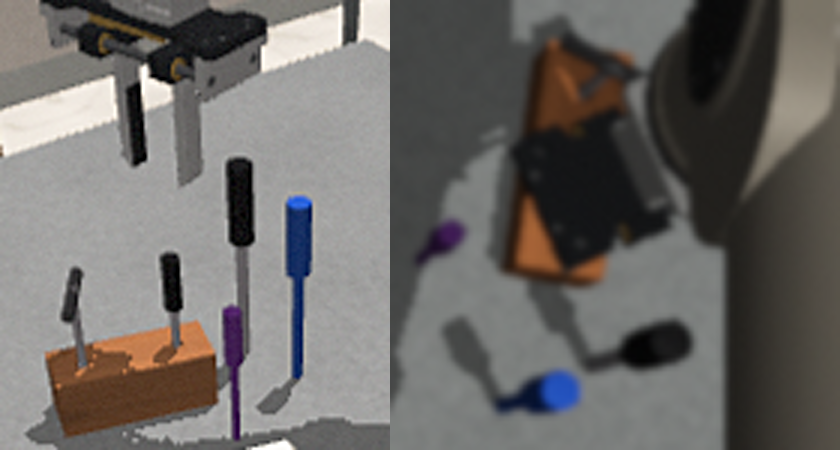

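The picture shows the jaws straddling the small black pin, clear of the key and the big black pin. Descend and grip.

```bash
python3 -m crank '[[[0,0,0],[30,0,0],0.06],[[0,0,0],[60,0,0],0.06],[[0,0,0],[90,0,0],0.06],[[0,0,0],[110,0,0],0.06],[[0,0,0],[114,0,0],0.06],[[0,0,0],[114,0,0],0.06],[[0,0,0],[114,0,0],-0.7],[[0,0,0],[114,0,0],-0.8],[[0,0,0],[114,0,0],-1],[[0,0,0],[114,0,0],-1]]' 40; python3 -m crank '[[[0,0,0],[0,0,0],-1],[[0,0,0],[0,0,0],-1],[[0,0,0],[0,0,0],-1]]'
```

```text
t: 3.15
eef_pos: [0.4222, -0.2186, 0.1217]
eef_rot: [54.3, 90.0, -19.9]
force: [-0.2, -0.1, 1.9]
opening: 0.0156
t: 3.52
eef_pos: [0.4223, -0.2187, 0.1216]
eef_rot: [71.7, 90.0, -2.6]
force: [0.0, 0.8, 4.1]
opening: 0.0146
```

```bash
python3 -m crank '[[[0,0,0],[-5,0,0],-1],[[0,0,0],[-15,0,0],-1],[[0,0,0],[-30,0,0],-1],[[0,0,0],[-50,0,0],-1],[[0,0,0],[-80,0,0],-1],[[0,0,0],[-110,0,0],-1],[[0,0,0],[-140,0,0],-1],[[0,0,0],[-150,0,0],-1],[[0,0,0],[-150,0,0],-1],[[0,0,0],[-150,0,0],-1]]' ; python3 - <<'E'
from h import *
s=ctrl.get_state(); print(s["eef_pos"],s["eef_rot"],s["force"],s["q"])
S=read_camera("scene");T=read_camera("top")
r=lambda i,x,y,w,h,k:cv2.resize(i[y:y+h,x:x+w],None,fx=k,fy=k,interpolation=cv2.INTER_CUBIC)
cv2.imwrite("pics/c3.png",r(S["image"],190,20,130,150,4))
E
```

```text
t: 4.78
eef_pos: [0.4217, -0.2184, 0.2706]
eef_rot: [-133.4, 89.9, 152.3]
force: [0.2, 0.6, -1.3]
opening: 0.015
[ 0.42168394 -0.21844641  0.27055595] [-133.41577637   89.92113959  152.32554228] [ 0.16244231  0.59252584 -1.29488533] [ 33.28331702   2.86598809 -14.10090314 111.30599834   0.75133588
  65.99406923 -55.36595642]
```

View pics/c3.png

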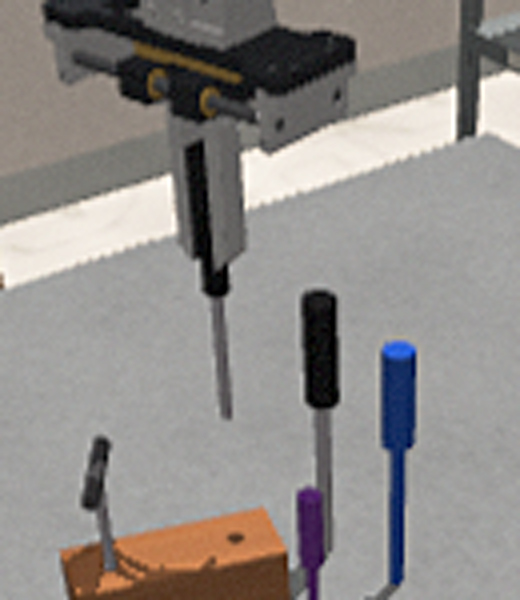

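The pin is out and held almost upright. Its tip is at scene pixel (246.7,124.5), and the empty hole is at (248.8,154.5).

```bash
python3 - <<'E'
from h import *
S=read_camera("scene");T=read_camera("top")
print("hole S",plane(S,248.75,154.5,.06)); print("tip S at .159",plane(S,246.75,124.2,.159), "exp px",proj(S,[.4217,-.2184,.159]))
from scipy.spatial.transform import Rotation as R
M=R.from_euler("xyz",ctrl.get_state()["eef_rot"],degrees=True).as_matrix();print(M.round(4).tolist())
g=T["image"]; x,y=340,190; cv2.imwrite("pics/t3.png",cv2.resize(g[y:y+100,x:x+100],None,fx=5,fy=5))
# tip visible from top? exp
print(proj(T,[.4217,-.2184,.159]))
d=np.array([.5356-.4217,.184+.2184,0]); print("to port, tool axes mm",M.T@d*1000)
E
```

```text
hole S [ 0.42248244 -0.21887116  0.06      ]
tip S at .159 [ 0.42134142 -0.21897925  0.159     ] exp px [246.75230627 124.34182394]
[[-0.001, 0.9625, 0.2714], [0.0006, 0.2714, -0.9625], [-1.0, -0.0008, -0.0008]]
[377.2352182  234.93857893]
to port, tool axes mm [ 1.15977111e-01  2.18831840e+02 -3.56386844e+02]
```

```bash
python3 -m crank '[[[0,0,0],[0,12,-20],-1],[[0,0,0],[0,40,-65],-1],[[0,0,0],[0,67,-110],-1],[[0,0,0],[0,95,-155],-1],[[0,0,0],[0,123,-200],-1],[[0,0,0],[0,150,-245],-1],[[0,0,0],[0,178,-290],-1],[[0,0,0],[0,203,-330],-1],[[0,0,0],[0,216,-351],-1],[[0,0,0],[0,219,-356],-1]]'; python3 -m crank '[[[0,0,0],[10,0,0],-1],[[0,0,0],[20,0,0],-1],[[0,0,0],[20,0,0],-1]]'; python3 - <<'E'
from h import *
s=ctrl.get_state(); print(s["eef_pos"],s["eef_rot"],s["force"],s["q"])
S=read_camera("scene");T=read_camera("top")
p=s["eef_pos"]; tip=np.array([p[0],p[1],p[2]-.1115]); print("tip exp",tip,proj(S,tip),proj(T,tip))
r=lambda i,x,y,w,h,k:cv2.resize(i[y:y+h,x:x+w],None,fx=k,fy=k,interpolation=cv2.INTER_CUBIC)
cv2.imwrite("pics/c4.png",np.hstack([r(S["image"],270,190,70,80,6),r(T["image"],190,180,70,96,5)]))
E
```

```text
t: 6.22
eef_pos: [0.5362, 0.185, 0.2708]
eef_rot: [-131.1, 89.9, 154.8]
force: [0.5, -0.3, -0.3]
opening: 0.0151
t: 6.6
eef_pos: [0.5359, 0.1822, 0.2504]
eef_rot: [-76.6, 89.9, -150.9]
force: [0.1, 0.6, -0.3]
opening: 0.0148
[0.53591326 0.18217938 0.25044963] [ -76.61948573   89.90748517 -150.94785296] [ 0.08800514  0.55385883 -0.34320035] [   3.06956768   15.00100087  -33.79953971  101.43771155    9.04130089
   66.36626021 -107.80963913]
tip exp [0.53591326 0.18217938 0.13894963] [307.08918948 242.79743816] [224.85258865 210.34582617]
```

View pics/c4.png

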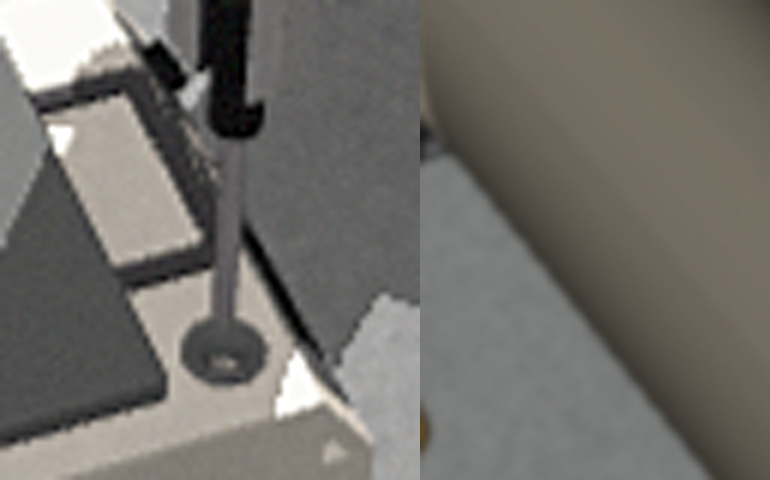

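The tip is at scene pixel (307.5,243.7), and the bush centre is at (307.3,248.3). The arm hides the port from the top camera.

```bash
python3 - <<'E'
from h import *
S=read_camera("scene"); a=plane(S,307.5,243.5,.1385); b=plane(S,307.1,248.4,.123)
P=[]
for i in range(4): P.append(ctrl.get_state()["eef_pos"]); read_camera("scene")
print("tip",a,"port",b,"eef",np.mean(P,0))
M=np.array([[0,.9625,.2714],[0,.2714,-.9625],[-1,0,0]]); print(M.T@(b-a)*1000)
E
```

```text
tip [0.53613074 0.18377895 0.1385    ] port [0.53605999 0.18350357 0.123     ] eef [0.5365158  0.18321788 0.25182858]
[15.5        -0.14283955  0.24585085]
```

```bash
python3 -m crank '[[[0,0,0],[6,0,0],-1],[[0,0,0],[12,0,0],-1],[[0,0,0],[15,0,0],-1],[[0,0,0],[18,0,0],-1],[[0,0,0],[20,0,0],-1],[[0,0,0],[20,0,0],-1]]'; python3 -m crank '[[[0,0,0],[1.5,0,0],-1],[[0,0,0],[3,0,0],-1],[[0,0,0],[3,0,0],-1]]';python3 -m crank '[[[0,0,0],[1.5,0,0],-1],[[0,0,0],[3,0,0],-1],[[0,0,0],[3,0,0],-1]]'
```

```text
t: 7.7
eef_pos: [0.5363, 0.1835, 0.2314]
eef_rot: [-132.4, 90.0, 153.3]
force: [0.2, 0.0, 0.1]
opening: 0.0153
t: 8.07
eef_pos: [0.5363, 0.1834, 0.2284]
eef_rot: [-116.7, 90.0, 169.1]
force: [0.8, -0.0, -0.6]
opening: 0.0148
t: 8.45
eef_pos: [0.5363, 0.1834, 0.2254]
eef_rot: [-110.4, 90.0, 175.3]
force: [0.4, 0.1, 0.1]
opening: 0.0151
```

The tip is in the bore with no side force. I'll feel for the pad in small steps.

```bash
python3 -m crank '[[[0,0,0],[1,0,0],-1],[[0,0,0],[2,0,0],-1],[[0,0,0],[3,0,0],-1],[[0,0,0],[3,0,0],-1]]';python3 -m crank '[[[0,0,0],[1,0,0],-1],[[0,0,0],[2,0,0],-1],[[0,0,0],[2,0,0],-1]]';python3 -m crank '[[[0,0,0],[1,0,0],-1],[[0,0,0],[2,0,0],-1],[[0,0,0],[2,0,0],-1]]'
```

```text
t: 8.95
eef_pos: [0.5363, 0.1834, 0.2224]
eef_rot: [-121.0, 90.0, 164.8]
force: [-0.4, 0.2, -0.0]
opening: 0.0154
t: 9.32
eef_pos: [0.5363, 0.1834, 0.2204]
eef_rot: [-136.0, 90.0, 149.7]
force: [-0.5, 0.0, -1.1]
opening: 0.0151
t: 9.7
eef_pos: [0.5364, 0.1834, 0.2185]
eef_rot: [-144.7, 90.0, 141.0]
force: [-0.2, 0.3, -1.0]
opening: 0.0156
```

```bash
python3 -m crank '[[[0,0,0],[1,0,0],-1],[[0,0,0],[2,0,0],-1],[[0,0,0],[2,0,0],-1]]';python3 -m crank '[[[0,0,0],[1,0,0],-1],[[0,0,0],[2,0,0],-1],[[0,0,0],[2,0,0],-1]]'
```

```text
t: 10.07
eef_pos: [0.5365, 0.1835, 0.2168]
eef_rot: [97.6, 90.0, 23.3]
force: [-0.9, -0.3, 3.6]
opening: 0.0153
t: 10.45
eef_pos: [0.5368, 0.1836, 0.2151]
eef_rot: [90.1, 89.9, 15.8]
force: [-0.5, 0.0, 8.6]
opening: 0.015
```

```bash
python3 -m crank '[[[0,0,0],[1,0,0],-1],[[0,0,0],[2,0,0],-1],[[0,0,0],[2,0,0],-1]]'
```

```text
t: 10.82
eef_pos: [0.5368, 0.1836, 0.2131]
eef_rot: [89.8, 89.9, 15.5]
force: [0.3, -0.7, 8.4]
opening: 0.015
```

Contact came at about z 0.2175, with 8.4 N now. From here I go in 0.7 mm steps and check the lid by image differencing.

```bash
cat > lid.py <<'E'
from h import *
S=read_camera("scene")["image"]; r=cv2.imread("pics/scene0.png")
d=np.abs(S[195:275,195:300].astype(int)-r[195:275,195:300]).max(2)>60; print("lid diff px",d.sum(), ctrl.get_state()["eef_pos"][2])
E
python3 lid.py; python3 -m crank '[[[0,0,0],[0.7,0,0],-1],[[0,0,0],[0.7,0,0],-1]]'; python3 lid.py
```

```text
lid diff px 837 0.21309284899650519
t: 11.12
eef_pos: [0.5368, 0.1836, 0.2124]
eef_rot: [91.4, 89.9, 17.2]
force: [-0.7, -0.3, 8.1]
opening: 0.015
lid diff px 829 0.21242401632138988
```

```bash
cat > lid.py <<'E'
from h import *
def f(S):
    z=(S[205:260,215:275].max(2)<42).astype(np.uint8); n,l,st,ce=cv2.connectedComponentsWithStats(z); i=1+np.argmax(st[1:,4]); return ce[i]+[215,205],st[i,4]
print("disc",f(cv2.imread("pics/scene0.png")),"now",f(read_camera("scene")["image"]))
E
python3 lid.py; python3 -m crank '[[[0,0,0],[0.7,0,0],-1],[[0,0,0],[0.7,0,0],-1]]'; python3 lid.py
```

```text
disc (array([247.17987152, 227.86723769]), np.int32(467)) now (array([247.15151515, 227.85281385]), np.int32(462))
t: 11.48
eef_pos: [0.5366, 0.1836, 0.2115]
eef_rot: [92.0, 90.0, 17.7]
force: [-0.5, -0.9, 4.3]
opening: 0.0151
disc (array([247.17987152, 227.86723769]), np.int32(467)) now (array([246.9978355 , 227.77922078]), np.int32(462))
```

```bash
python3 -m crank '[[[0,0,0],[0,0,0],-1],[[0,0,0],[0,0,0],-1],[[0,0,0],[0,0,0],-1],[[0,0,0],[0,0,0],-1]]'; python3 lid.py
```

```text
t: 12.02
eef_pos: [0.5366, 0.1835, 0.2113]
eef_rot: [99.1, 90.0, 24.8]
force: [-0.0, -0.6, 5.5]
opening: 0.0151
disc (array([247.17987152, 227.86723769]), np.int32(467)) now (array([245.5209205 , 224.20711297]), np.int32(478))
```

The latch has freed: the force dropped and the lid disc moved up about 4 px. Withdraw straight up, high enough to clear the raised handle, then check.

```bash
python3 -m crank '[[[0,0,0],[-5,0,0],-1],[[0,0,0],[-15,0,0],-1],[[0,0,0],[-30,0,0],-1],[[0,0,0],[-55,0,0],-1],[[0,0,0],[-80,0,0],-1],[[0,0,0],[-95,0,0],-1],[[0,0,0],[-99,0,0],-1],[[0,0,0],[-99,0,0],-1],[[0,0,0],[-99,0,0],-1]]'; python3 lid.py; python3 - <<'E'
from h import *
s=ctrl.get_state(); p=s["eef_pos"]; print(p,s["force"])
S=read_camera("scene"); tip=np.array([p[0],p[1],p[2]-.1115]); print(tip,proj(S,tip))
r=lambda i,x,y,w,h,k:cv2.resize(i[y:y+h,x:x+w],None,fx=k,fy=k,interpolation=cv2.INTER_CUBIC)
cv2.imwrite("pics/c5.png",r(S["image"],190,130,160,150,4))
E
```

```text
t: 13.2
eef_pos: [0.5361, 0.1832, 0.3093]
eef_rot: [-90.8, 89.9, -165.0]
force: [0.9, -0.3, 0.7]
opening: 0.0149
disc (array([247.17987152, 227.86723769]), np.int32(467)) now (array([245.54334038, 224.20084567]), np.int32(473))
[0.53607641 0.18325868 0.30932304] [-0.60149326 -0.27701628 -0.86295428]
[0.53607641 0.18325868 0.19782304] [308.75044643 222.77348139]
```

View pics/c5.png

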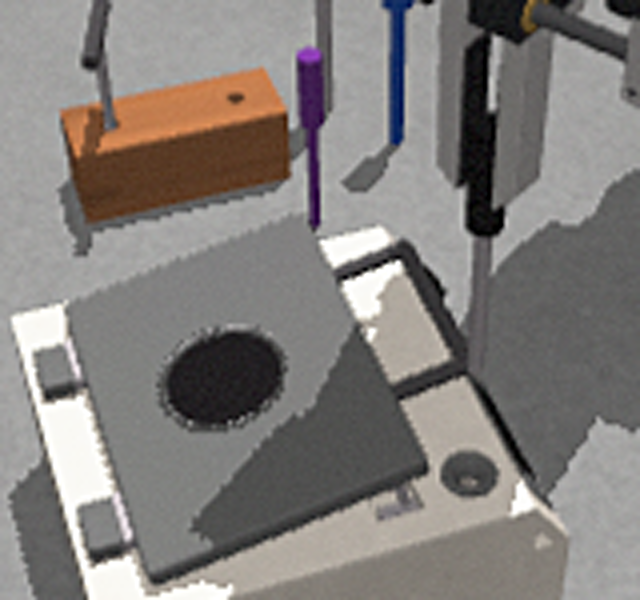

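The lid is sprung up, with its front edge clear of the deck and the latch bracket visible below it at crop (400,500). The pin is still held straight. I'll retrace the same path to the stand hole.

```bash
python3 -m crank '[[[0,0,0],[0,-12,20],-1],[[0,0,0],[0,-40,65],-1],[[0,0,0],[0,-67,110],-1],[[0,0,0],[0,-95,155],-1],[[0,0,0],[0,-123,200],-1],[[0,0,0],[0,-150,245],-1],[[0,0,0],[0,-178,290],-1],[[0,0,0],[0,-203,330],-1],[[0,0,0],[0,-216,351],-1],[[0,0,0],[0,-219,356],-1]]'; python3 -m crank '[[[0,0,0],[30,0,0],-1],[[0,0,0],[60,0,0],-1],[[0,0,0],[80,0,0],-1],[[0,0,0],[110,0,0],-1],[[0,0,0],[120,0,0],-1],[[0,0,0],[120,0,0],-1],[[0,0,0],[120,0,0],-1]]'; python3 - <<'E'
from h import *
s=ctrl.get_state(); p=s["eef_pos"]; print(p,s["force"])
S=read_camera("scene"); tip=np.array([p[0],p[1],p[2]-.1115]); print(tip,proj(S,tip))
r=lambda i,x,y,w,h,k:cv2.resize(i[y:y+h,x:x+w],None,fx=k,fy=k,interpolation=cv2.INTER_CUBIC)
cv2.imwrite("pics/c6.png",r(S["image"],215,105,75,75,7))
E
```

```text
t: 14.55
eef_pos: [0.4215, -0.2198, 0.3097]
eef_rot: [-127.3, 90.0, 158.3]
force: [-0.3, 0.7, -0.3]
opening: 0.0151
t: 15.42
eef_pos: [0.4228, -0.2186, 0.1911]
eef_rot: [56.5, 89.9, -17.8]
force: [-0.4, -0.1, -0.6]
opening: 0.0148
[ 0.42282935 -0.21859368  0.19107839] [-0.35578121 -0.0885028  -0.5926019 ]
[ 0.42282935 -0.21859368  0.07957839] [248.25873841 148.93853486]
```

View pics/c6.png

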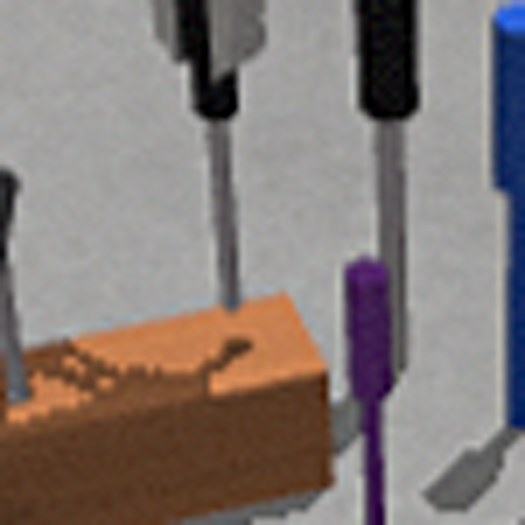

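The tip is at scene pixel (248.0,148.6) and the hole mouth at (248.9,154.6).

```bash
python3 - <<'E'
from h import *
S=read_camera("scene"); a=plane(S,248.0,148.5,.0796); b=plane(S,248.8,154.6,.06)
print(a,b,proj(S,[a[0],a[1],.06]))
M=np.array([[0,.9625,.2714],[0,.2714,-.9625],[-1,0,0]]); print(M.T@(b-a)*1000)
E
```

```text
[ 0.42232659 -0.22072857  0.0796    ] [ 0.42261842 -0.21839482  0.06      ] [248.44352221 154.1580694 ]
[19.6         0.91426935 -2.16703304]
```

```bash
python3 -m crank '[[[0,0,0],[8,0.5,-1],-1],[[0,0,0],[14,0.5,-1],-1],[[0,0,0],[18,0.5,-1],-1],[[0,0,0],[21,0.5,-1],-1],[[0,0,0],[24,0.5,-1],-1],[[0,0,0],[24,0.5,-1],-1]]'
```

```text
t: 16.27
eef_pos: [0.4223, -0.2175, 0.1659]
eef_rot: [-143.2, 90.0, 142.6]
force: [-1.4, -0.4, 0.1]
opening: 0.0148
```

The tip is about 5 mm into the hole with no force.

```bash
python3 -m crank '[[[0,0,0],[5,0,0],-1],[[0,0,0],[12,0,0],-1],[[0,0,0],[20,0,0],-1],[[0,0,0],[28,0,0],-1],[[0,0,0],[35,0,0],-1],[[0,0,0],[39,0,0],-1],[[0,0,0],[39,0,0],-1]]'
```

```text
t: 17.15
eef_pos: [0.4222, -0.2175, 0.1268]
eef_rot: [-138.5, 90.0, 147.3]
force: [-0.1, 0.1, -0.9]
opening: 0.0152
```

```bash
python3 -m crank '[[[0,0,0],[1.5,0,0],-1],[[0,0,0],[3,0,0],-1],[[0,0,0],[3,0,0],-1]]'
```

```text
t: 17.52
eef_pos: [0.4223, -0.2175, 0.1241]
eef_rot: [135.9, 90.0, 61.7]
force: [-0.4, -0.4, -0.4]
opening: 0.0147
```

```bash
python3 -m crank '[[[0,0,0],[1,0,0],-1],[[0,0,0],[2,0,0],-1],[[0,0,0],[2,0,0],-1],[[0,0,0],[2,0,0],-0.6],[[0,0,0],[2,0,0],-0.4],[[0,0,0],[2,0,0],-0.2],[[0,0,0],[2,0,0],0.06],[[0,0,0],[2,0,0],0.06]]'; python3 -m crank '[[[0,0,0],[-20,0,0],0.06],[[0,0,0],[-50,0,0],0.06],[[0,0,0],[-90,0,0],0.06],[[0,0,0],[-140,0,0],0.06],[[0,0,0],[-190,0,0],0.06],[[0,0,0],[-190,0,0],0.06],[[0,0,0],[-190,0,0],0.06]]'; python3 - <<'E'
from h import *
s=ctrl.get_state(); p=s["eef_pos"]; print(p,s["force"],s["q"])
S=read_camera("scene"); T=read_camera("top")
r=lambda i,x,y,w,h,k:cv2.resize(i[y:y+h,x:x+w],None,fx=k,fy=k,interpolation=cv2.INTER_CUBIC)
cv2.imwrite("pics/c7.png",np.hstack([r(S["image"],190,100,130,150,4)[:,:],r(T["image"],200,130,110,240,2.5)]))
E
```

```text
t: 18.52
eef_pos: [0.4224, -0.2175, 0.1221]
eef_rot: [145.4, 90.0, 71.2]
force: [-0.7, 0.5, 0.2]
opening: 0.0493
t: 19.4
eef_pos: [0.4221, -0.2174, 0.3115]
eef_rot: [-126.9, 90.0, 158.9]
force: [0.3, 0.3, -0.7]
opening: 0.0499
[ 0.42207939 -0.21743808  0.31150406] [ 0.27921418  0.30334259 -0.6927844 ] [ 33.64263315   1.17314252 -14.30259681 107.93689228   0.30573728
  70.95243925 -55.01539046]
```

View pics/c7.png

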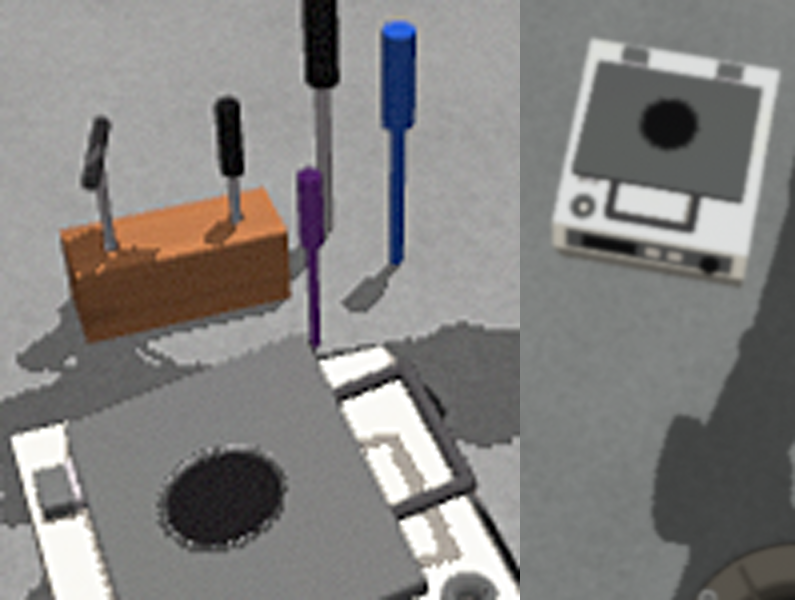

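The pin stands upright in its hole, at scene (247,134) as before, and nothing else has changed. The raised handle bar shows at scene crop (402,370)–(468,483) and top crop (610,217)–(693,227).

```bash
python3 - <<'E'
from h import *
from scipy.spatial.transform import Rotation as R
S=read_camera("scene");T=read_camera("top")
cs=lambda x,y:(190+x/4,100+y/4); ct=lambda x,y:(200+(x-520)/2.5,130+y/2.5)
A,e1=tri(S,cs(401,370),T,ct(694,227)); B,e2=tri(S,cs(467,484),T,ct(609,216)); print("ends",A,e1,B,e2,np.linalg.norm(A-B)); 
m=(A+B)/2; a=np.degrees(np.arctan2(*(B-A)[[1,0]]))-90; print("mid",m,"yaw",a)
# yaw from lid rear/side edges in top: lid corners
L=[plane(T,*ct(*q),z) for q,z in(((602,60),.135),((763,87),.135),((574,176),.16),((743,202),.16))]; print(np.array(L).round(4).tolist())
for i,j in((1,0),(3,2)): d=L[j]-L[i]; print("yaw",np.degrees(np.arctan2(d[1],d[0]))-90,np.linalg.norm(d))
yaw=np.radians(-15); x=np.array([np.cos(yaw),np.sin(yaw),0]); s=ctrl.get_state()
M=R.from_euler("xyz",s["eef_rot"],degrees=True).as_matrix(); print(M.round(3).tolist(),s["eef_pos"])
E
```

```text
ends [0.48955757 0.06343335 0.16029202] 0.0012005542378219869 [0.51238867 0.15186294 0.16050132] 0.0022565388260051907 0.0913295957369625
mid [0.50097312 0.10764815 0.16039667] yaw -14.476712456845519
[[0.6968, 0.1468, 0.135], [0.6456, -0.0308, 0.135], [0.5597, 0.1866, 0.16], [0.5117, 0.0077, 0.16]]
yaw -16.079072507466137 0.1847862106039034
yaw -15.02500041188759 0.1852600672627498
[[-0.002, 0.962, 0.271], [0.001, 0.271, -0.962], [-1.0, -0.001, -0.001]] [ 0.42194168 -0.21736783  0.31098597]
```

```bash
python3 -m crank '[[[0,0,0],[0,15,-26],-0.32],[[-8,0,0],[0,40,-71],-0.32],[[-17,0,0],[0,65,-115],-0.32],[[-26,0,0],[0,90,-160],-0.32],[[-35,0,0],[0,115,-204],-0.32],[[-43,0,0],[0,138,-245],-0.32],[[-51,0,0],[10,155,-275],-0.32],[[-57,0,0],[40,164,-291],-0.32],[[-59.3,0,0],[70,164,-291],-0.32],[[-59.3,0,0],[90,164,-291],-0.32]]'; python3 -m crank '[[[0,0,0],[0,0,0],-0.32],[[0,0,0],[0,0,0],-0.32]]'; python3 - <<'E'
from h import *
from scipy.spatial.transform import Rotation as R
s=ctrl.get_state(); p=s["eef_pos"]; print(p,s["force"],s["q"]); print(R.from_euler("xyz",s["eef_rot"],degrees=True).as_matrix().round(3).tolist())
S=read_camera("scene"); T=read_camera("top")
r=lambda i,x,y,w,h,k:cv2.resize(i[y:y+h,x:x+w],None,fx=k,fy=k,interpolation=cv2.INTER_CUBIC)
cv2.imwrite("pics/c8.png",np.hstack([r(S["image"],240,120,100,120,5),r(T["image"],210,160,60,120,5)]))
E
```

```text
t: 20.85
eef_pos: [0.5005, 0.1071, 0.22]
eef_rot: [-166.2, 89.9, 179.0]
force: [0.4, -0.1, 0.5]
opening: 0.0321
t: 21.1
eef_pos: [0.5015, 0.1072, 0.2226]
eef_rot: [63.1, 90.0, 48.1]
force: [-0.0, -0.3, 0.5]
opening: 0.0318
[0.50149471 0.10716205 0.22264378] [-0.03601035 -0.29891609  0.46848835] [ 11.88720996  11.03574628 -34.89949157 109.70387317   7.1579851
  61.38064193 -40.90962989]
[[0.0, 0.258, 0.966], [0.0, 0.966, -0.258], [-1.0, 0.0, 0.0]]
```

View pics/c8.png

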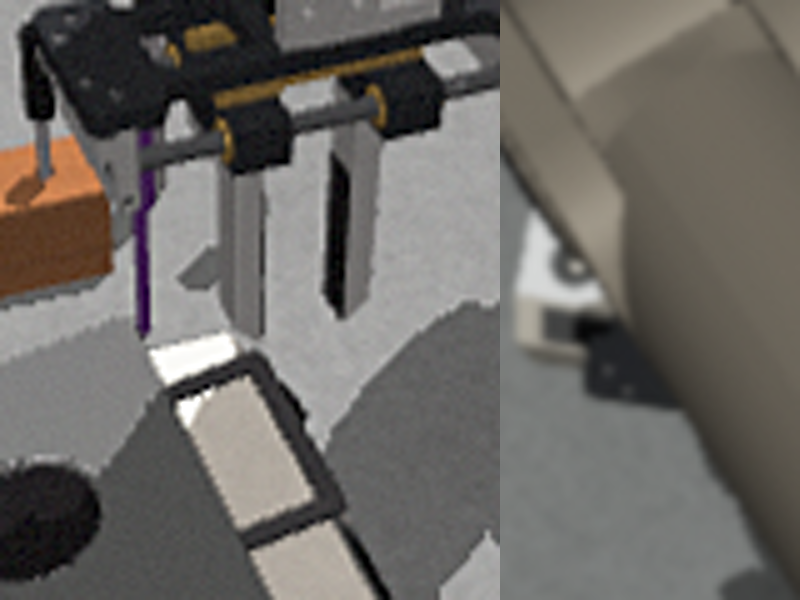

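The jaws are above the bar, one finger either side of its line, which runs through scene crop (297,433). Descend.

```bash
python3 -m crank '[[[0,0,0],[20,0,0],-0.32],[[0,0,0],[40,0,0],-0.32],[[0,0,0],[50,0,0],-0.32],[[0,0,0],[58,0,0],-0.32],[[0,0,0],[58,0,0],-0.32]]'; python3 - <<'E'
from h import *
S=read_camera("scene"); s=ctrl.get_state(); p=s["eef_pos"]; print(proj(S,p),p)
r=lambda i,x,y,w,h,k:cv2.resize(i[y:y+h,x:x+w],None,fx=k,fy=k,interpolation=cv2.INTER_CUBIC)
cv2.imwrite("pics/c9.png",r(S["image"],260,160,75,75,7))
E
```

```text
t: 21.82
eef_pos: [0.5013, 0.1071, 0.1641]
eef_rot: [174.6, 90.0, 159.7]
force: [0.6, 0.0, 0.3]
opening: 0.0319
[298.04429903 204.80987049] [0.50146734 0.10718107 0.16447074]
```

View pics/c9.png

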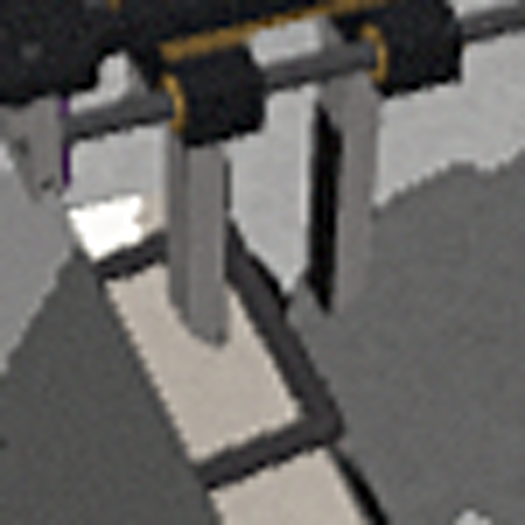

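One finger is in the gap at crop (205,335) and the other in front of the bar at (325,300). Finish the descent and close gently.

```bash
python3 -m crank '[[[0,0,0],[8,0,0],-0.32],[[0,0,0],[15,0,0],-0.32],[[0,0,0],[15,0,0],-0.32],[[0,0,0],[15,0,0],-0.6],[[0,0,0],[15,0,0],-0.75],[[0,0,0],[15,0,0],-1],[[0,0,0],[15,0,0],-1],[[0,0,0],[15,0,0],-1]]' 15
```

```text
t: 22.88
eef_pos: [0.501, 0.1072, 0.1491]
eef_rot: [-175.6, 90.0, 169.5]
force: [-3.6, 1.7, 1.5]
opening: 0.0091
```

```bash
python3 -m crank '[[[0,0,0],[-8,0,1.5],-1],[[0,0,0],[-19.4,0,4.9],-1],[[0,0,0],[-28,0,7.8],-1],[[0,0,0],[-36.4,0,11.1],-1],[[0,0,0],[-45,0,15],-1],[[0,0,0],[-52.9,0,19],-1],[[0,0,0],[-61,0,23.5],-1],[[0,0,0],[-68.4,0,28.5],-1],[[0,0,0],[-68.4,0,28.5],-1]]'; python3 - <<'E'
from h import *
S=read_camera("scene"); s=ctrl.get_state(); p=s["eef_pos"]; print(proj(S,p),p,s["force"],s["moment"])
r=lambda i,x,y,w,h,k:cv2.resize(i[y:y+h,x:x+w],None,fx=k,fy=k,interpolation=cv2.INTER_CUBIC)
cv2.imwrite("pics/c10.png",r(S["image"],180,100,160,190,3))
E
```

```text
t: 24.0
eef_pos: [0.5283, 0.0993, 0.2187]
eef_rot: [-135.1, 89.9, -150.1]
force: [-11.6, -1.2, 7.4]
opening: 0.009
[285.4782153  188.40898168] [0.52826818 0.09934961 0.21860854] [-11.24969243   0.43572479   7.39915256] [-0.20566616  2.50634276 -0.08415152]
```

View pics/c10.png

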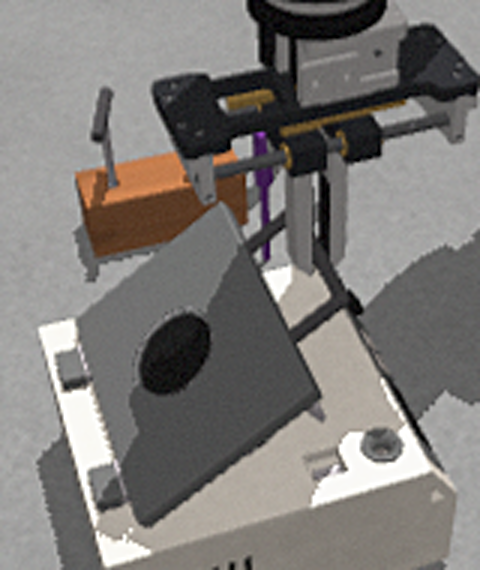

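The lid follows the hand, now at roughly 0.6 rad. The 13 N force points radially outward, so I ease the arc outward by 2 mm.

```bash
python3 -m crank '[[[0,0,0],[-8.5,0,3.5],-1],[[0,0,0],[-15.8,0,9.5],-1],[[0,0,0],[-22.5,0,15.5],-1],[[0,0,0],[-29.2,0,22],-1],[[0,0,0],[-35.5,0,29],-1],[[0,0,0],[-41.4,0,35.8],-1],[[0,0,0],[-41.4,0,35.8],-1]]'; python3 -c "
from workcell import ctrl
s=ctrl.get_state();print(s['eef_pos'],s['force'],s['moment'])"
```

```text
t: 24.92
eef_pos: [0.5637, 0.0894, 0.2598]
eef_rot: [-95.5, 89.9, -110.5]
force: [-5.1, -7.3, 4.3]
opening: 0.0092
[0.56370179 0.08936828 0.2597759 ] [-5.13563932 -7.32587534  4.28866568] [-1.84641827  1.05699382 -0.07435826]
```

```bash
python3 -m crank '[[[0,0,0],[-6,-0.5,7],-1],[[0,0,0],[-11.3,-1,14.5],-1],[[0,0,0],[-15,-1.5,20],-1],[[0,0,0],[-18.1,-1.5,25.6],-1],[[0,0,0],[-20.5,-1.5,30],-1],[[0,0,0],[-22.2,-1.5,33.8],-1],[[0,0,0],[-22.2,-1.5,33.8],-1]]'; python3 -c "
from workcell import ctrl
s=ctrl.get_state();print(s['eef_pos'],s['force'],s['moment'])"
```

```text
t: 25.8
eef_pos: [0.5962, 0.0802, 0.2819]
eef_rot: [16.7, 90.0, 1.7]
force: [-4.1, -5.3, 3.9]
opening: 0.0093
[0.59617542 0.08019634 0.28191277] [-4.08842399 -5.32784934  3.92777253] [-1.21824775  0.85066949 -0.08709671]
```

Now close the last few millimetres to the stop, watching for the force to rise.

```bash
for i in 1 2; do python3 -m crank '[[[0,0,0],[-0.6,0,1.4],-1],[[0,0,0],[-1.2,0,2.8],-1],[[0,0,0],[-1.2,0,2.8],-1]]'; done
```

```text
t: 26.18
eef_pos: [0.5985, 0.0796, 0.2831]
eef_rot: [-3.4, 90.0, -18.3]
force: [-6.3, -4.2, 3.9]
opening: 0.0093
t: 26.55
eef_pos: [0.6012, 0.0789, 0.2843]
eef_rot: [16.4, 90.0, 1.4]
force: [-4.9, -4.0, 4.7]
opening: 0.0094
```

```bash
python3 -m crank '[[[0,0,0],[-0.6,0,1.4],-1],[[0,0,0],[-1.2,0,2.8],-1],[[0,0,0],[-1.2,0,2.8],-1]]'
```

```text
t: 26.92
eef_pos: [0.6017, 0.0788, 0.2846]
eef_rot: [-165.3, 89.7, 179.8]
force: [-18.0, -2.9, 5.1]
opening: 0.0096
```

The lid is against its stop: the force rose to 18 N and motion stopped. Release in place, go straight up, retreat and look.

```bash
python3 -m crank '[[[0,0,0],[0,0,-1],-0.45],[[0,0,0],[0,0,-2],-0.45],[[0,0,0],[0,0,-2],-0.45],[[0,0,0],[-10,0,-2],-0.45],[[0,0,0],[-30,0,-2],-0.45],[[0,0,0],[-60,0,-2],-0.45],[[0,0,0],[-80,0,-20],-0.45],[[0,0,0],[-80,0,-70],-0.45],[[0,0,0],[-80,0,-110],-0.45],[[0,0,0],[-80,0,-110],-0.45]]'; python3 - <<'E'
from h import *
S=read_camera("scene"); T=read_camera("top"); s=ctrl.get_state(); print(s["eef_pos"],s["force"])
cv2.imwrite("pics/f1.png",S["image"])
for n,q in (("bar S",0),): pass
E
```

```text
t: 28.18
eef_pos: [0.4959, 0.1076, 0.3664]
eef_rot: [-1.2, 89.8, -16.1]
force: [-0.1, 0.5, -0.2]
opening: 0.0257
[0.49788956 0.10640867 0.36568003] [ 0.50508166 -0.71764451  0.14635964]
```

The picture limit is reached, so the remaining checks are numeric. I locate the bar at the open pose and compare the bystanders with the first images.

```bash
python3 - <<'E'
from h import *
S=read_camera("scene"); T=read_camera("top")
yaw=np.radians(-15);x=np.array([np.cos(yaw),np.sin(yaw),0]);y=np.array([-x[1],x[0],0]);H=np.array([.673,.0615,.128])
g=S["image"].max(2)
for th in np.arange(.95,1.3,.04):
    c=H-x*.182*np.cos(th)+np.array([0,0,.182*np.sin(th)]); v=[]
    for w in np.linspace(-.04,.04,9):
        u=proj(S,c+y*w).round().astype(int); v.append(int(g[u[1],u[0]]))
    print(round(th,2),proj(S,c).round(1),v)
def pr(c,n,roi,f,r):
    x0,y0,w,h=roi
    for im in (r,c["image"]):
        m=f(im[y0:y0+h,x0:x0+w]); ys,xs=np.nonzero(m); print(n,len(xs),(xs.mean()+x0).round(2),(ys.mean()+y0).round(2))
R0=cv2.imread("pics/scene0.png");T0=cv2.imread("pics/top0.png")
dk=lambda i:i.max(2)<45
pr(S,"pin",(238,118,18,30),dk,R0)
pr(S,"key",(205,125,16,26),lambda i:i.max(2)<75,R0)
pr(S,"weight",(375,275,40,40),lambda i:i[...,2].astype(int)-i[...,0]>60,R0)
pr(S,"case",(305,330,115,90),dk,R0)
pr(S,"tin",(140,175,35,40),lambda i:i.max(2)>170,R0)
pr(S,"blue",(280,100,20,70),lambda i:i[...,0].astype(int)-i[...,2]>60,R0)
pr(S,"big",(262,90,14,35),dk,R0)
pr(S,"purple",(260,138,16,50),lambda i:(i[...,0].astype(int)-i[...,1]>40),R0)
E
```

```text
0.95 [263.4 171. ] [172, 90, 93, 88, 176, 170, 93, 65, 169]
0.99 [260.2 170. ] [205, 78, 90, 93, 87, 108, 168, 177, 76]
1.03 [256.9 169.2] [201, 121, 88, 94, 89, 91, 154, 167, 170]
1.07 [253.4 168.4] [112, 217, 87, 89, 94, 91, 96, 170, 165]
1.11 [249.9 167.7] [207, 121, 128, 91, 90, 89, 95, 91, 172]
1.15 [246.2 167.2] [93, 86, 96, 98, 53, 56, 54, 54, 54]
1.19 [242.4 166.8] [37, 48, 106, 64, 59, 43, 43, 49, 67]
1.23 [238.6 166.5] [203, 87, 50, 66, 86, 89, 88, 91, 156]
1.27 [234.7 166.4] [196, 200, 193, 51, 40, 88, 89, 93, 104]
pin 108 246.81 133.83
pin 99 247.1 133.96
key 27 213.93 141.67
key 28 214.0 141.46
weight 373 395.86 294.14
weight 371 395.87 294.1
case 2976 363.83 378.3
case 2896 363.83 377.95
tin 271 154.79 188.17
tin 272 154.75 188.28
blue 289 289.09 128.4
blue 204 288.67 135.42
big 214 269.77 106.75
big 215 269.75 106.77
purple 142 267.46 157.63
purple 141 267.48 157.46
```

The bar lies at 1.15–1.19 rad, so the lid is fully open, and the bystanders have not moved. The top of the blue one is probably hidden by the gripper, so I move aside, let a second pass and recheck both.

```bash
python3 -m crank '[[[0,0,0],[-10,20,0],-0.45],[[0,0,0],[-20,60,0],-0.45],[[0,0,0],[-20,100,0],-0.45],[[0,0,0],[-20,130,0],-0.45],[[0,0,0],[-20,130,0],-0.45],[[0,0,0],[-20,130,0],-0.45],[[0,0,0],[-20,130,0],-0.45],[[0,0,0],[-20,130,0],-0.45],[[0,0,0],[-20,130,0],-0.45]]'; python3 - <<'E'
from h import *
S=read_camera("scene"); R0=cv2.imread("pics/scene0.png")
for im in(R0,S["image"]):
    i=im[100:170,280:300].astype(int); m=i[...,0]-i[...,2]>60; ys,xs=np.nonzero(m); print("blue",len(xs),xs.mean()+280,ys.mean()+100)
yaw=np.radians(-15);x=np.array([np.cos(yaw),np.sin(yaw),0]);y=np.array([-x[1],x[0],0]);H=np.array([.673,.0615,.128]);g=S["image"].max(2)
for th in np.arange(1.07,1.28,.03):
    c=H-x*.182*np.cos(th)+np.array([0,0,.182*np.sin(th)]);print(round(th,2),[int(g[tuple(proj(S,c+y*w).round().astype(int)[::-1])]) for w in np.linspace(-.035,.035,8)])
i=S["image"][118:148,238:256]; ys,xs=np.nonzero(i.max(2)<45); print("pin",len(xs),xs.mean()+238,ys.mean()+118)
E
```

```text
t: 29.5
eef_pos: [0.5311, 0.2317, 0.3849]
eef_rot: [3.0, 90.0, -12.0]
force: [-0.5, -0.2, -0.5]
opening: 0.0258
blue 289 289.0865051903114 128.39792387543253
blue 278 288.9712230215827 129.1294964028777
1.07 [102, 167, 85, 89, 81, 89, 89, 169]
1.1 [117, 201, 93, 91, 89, 95, 101, 171]
1.13 [93, 84, 73, 90, 78, 72, 81, 108]
1.16 [84, 85, 91, 87, 83, 91, 94, 92]
1.19 [35, 30, 101, 55, 51, 49, 65, 44]
1.22 [192, 48, 60, 90, 89, 91, 94, 97]
1.25 [197, 149, 52, 39, 91, 90, 90, 94]
pin 98 247.1326530612245 134.0
```

The lid has stayed up, and the blue item and the pin are in place. Handing in.

```bash
python3 -c "
from workcell import ctrl
print(ctrl.hand_in())"
```

```text
the job is handed in; nothing more can be done
None
```

The job is done and handed in at about 29.6 s on the robot clock, but the open lid was checked by numbers only. I used up the 12-picture limit before I could view the final scene.

- **Latch:** I took the small black-gripped pin from the stand and pushed it through the release hole. It met the pad about 17 mm down, and I pressed in 0.7–2 mm steps until the lid sprang up after about 6 mm of travel. The highest force I read was about 8.6 N, well under the 22 N limit.
- **Pin:** It is back upright in its own hole. Its grip reads within 0.4 px of where it started.
- **Lid:** I swung it up by the handle to its stop, where the force rose to 18 N and motion ended, then let go.
- **Last checks:** The handle bar reads at 1.16–1.2 rad. That is slightly over the 1.15 stop because my hinge estimate is a few millimetres out. It read the same about 1.3 s later, with the robot touching nothing.
- **Bystanders:** The key, tin, weight, case and big and purple lookalikes moved less than 0.4 px. The blue one differed by 0.7 px with 11 of its 289 pixels missing, probably from shadow or the gripper in view.
- **What disagreed:** On the first half of the lid swing there was about 14 N of radial force, and about 7 N sideways later, so I corrected the arc. The top camera was hidden by the arm at the port, so I aligned the pin there from the scene camera alone.

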